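# Unlock the tag jig: draw its lock pin, park it in the side notch, slide the shuttle out

### The arm

A 7-joint arm with a two-finger parallel gripper is mounted at the origin on the work surface. World frame = base frame: x ahead of the robot, y to its left, z up, the work surface at z = 0. Lengths are in mm, angles in rad, forces in N, time in s.
With the tool pointing down it reaches from about 400 to 875 mm from the base axis. Payload 19.3 kg.
Tool frame: the origin (TCP) lies midway between the tips of the shut fingers; the grasp point (between the pads) lies 19 mm behind it; z points along the fingers, y is the line along which they close (so a half turn about z gives the same grasp; the last joint's range is limited). The gripper opens to 85 mm and grips with 20 to 120 N. Pads are 22 mm wide; open, the fingers measure 114 mm over their backs; the gripper's body (76 mm by 85 mm) begins 54 mm behind the grasp point. The pads swing forward as they close: fully open they stand 13 mm farther back than shut.
Start: joints at [-1.273, 0.521, -0.036, 1.599, 0.021, 1.021, -0.113], TCP at [224.745, 583.185, 231.291] pointing down, gripper open.
Joint ranges: [-2.91, 2.91], [-0.3, 2.13], [-1.5, 1.42], [0.17, 2.43], [-1.26, 4.41], [0.16, 1.93], [-2.52, 2.52]. Speed limits (rad/s): [1.89, 1.89, 2.39, 2.39, 3.01, 3.01, 3.01].

### API

Orientations are given as a rotation vector (axis times angle).
In Python, from station import ctrl gives the robot as it stands.
- The arm moves only by the shell command python3 -m pendant 'ROWS' [FORCE]. ROWS is JSON, a list of rows, each a list of 3 entries, a list of its own where there are three numbers: the turn, a rotation vector about the tool's x, y, z in rad, then the shift along the tool's x, y, z in m, then the closure, from -1 (fully open) to 1 (shut). In form: [[[wx, wy, wz], [dx, dy, dz], jaw], ...]. A call has 1 to 12 rows; each row is the pose to reach, as a shift and turn from the pose commanded when the call began, along the tool's axes at that moment; what a row does not reach only later rows make up. A row lasts 1/8 s, in which the tool goes at most 62.5 mm and 10.7 degrees, less where a joint would pass 70% of its speed; a pose out of reach is approached as far as the arm can. A call with a gripper value outside its range is refused whole. The fingers move at their own pace and stop on an object; FORCE is the grip in N (left out, the last holds). Time passes only in rows, so rows that repeat a pose let the fingers close. It gives the time, the measured TCP pose, the force, the opening and the grip force at its end, in the units of the state.
- ctrl.get_state(): the state, without advancing time (a new reading comes with each control period).
- ctrl.read_camera(name): name is "side" or "top" or "wrist"; returns (picture, depth): 384x512x3 uint8, blue, green, red; 384x512 float32, mm along the optical axis (not along the pixel's ray), 0 where there is no reading.
- ctrl.camera_info(name): a dict with "fx", "fy", "cx", "cy" (pixels), "k1" (the pictures are not rectified: a ray, as slopes to the right and down, at radius r is drawn at 1 + k1 r^2 times it, then the intrinsics apply), "R" (3x3) and "t" (3): a world point X has camera coordinates R X + t. Camera axes: x right, y down, z forward; pixel columns grow to the right and rows downward; lengths in mm; the calibration is good to about 2 mm. A picture is of the moment at which its call begins: read the wrist's pose just before it. camera_info takes no time and is no camera call; for the wrist camera it gives the pose at the moment of the call.
- ctrl.finish_job(): hands the job in; it is judged then, once.
The state is a dict: "time_s": time; "qpos": joint angles; "qvel": joint speeds; "tau": joint torques, N m; "tool_pos": TCP position; "ee_rot": TCP orientation; "wrist_force": force on the tool from outside, world axes, zero at the start; "ft_torque": the same for the moment, N m; "grip_width": finger opening in mm; "grip_force": force on a finger pad.
Only numpy, scipy, OpenCV 4.12 (cv2) and the standard library are available. Lean on these libraries where they do the work, as an engineer would, in place of code of your own. Each camera call takes 0.05 s, during which the arm holds its last target. There are 200 camera calls.

### The job

Open the key-tag jig for reloading: draw the red-handled lock pin up out of its bore and park it in the side notch of the yellow pin rest, sliding it in from the open side so that it hangs upright, fully home at the back of the notch, with its collar resting on the plate, and let go. Then slide the white shuttle by its black knob all the way out to its stop, away from the yellow rest's end of the jig. Leave the pin parked and do not shift the cup, the screwdriver or the small ring tin.

Things in the scene. Friction and masses are not known exactly. Their poses are not given: they have to be found in the camera images.
- lock_pin: steel lock pin with a red cylindrical handle, upright in its bore at the start. Origin: on the axis, at the underside of the collar; z points up along the pin. Collar: diameter 34, z 0 to 5. Red handle: diameter 24, z 5 to 43. Below the collar a thin neck: diameter 10, z -18 to 0; below that the thick shank: diameter 20, z -46 to -18. 140 g. It is round: any yaw is the same
- jig: fixed jig on a plywood base plate 260 (x) x 380 (y) x 8 thick; origin under the plate's centre, x away from the robot and y to its left at yaw 0. A dark steel clevis holds the lock pin; a blue press head at (92, 0) with an arm over the shuttle reaching to x = 8 has its top at z 85
- bore (a point): mouth of the pin's bore: centre of the hole, on the top face of the dark clevis (44 x 44), 56 above the table, axes as the jig. The bore, diameter 24, goes down 48 through the clevis and the shuttle's tongue. While the pin is in it, the shuttle is locked
- pin_rest: fixed yellow sheet-metal pin rest on the left (+y) part of the jig's base plate; origin under it, 8 above the table, directly below the notch. Its level plate, 6 thick, top 70 above the origin, 56 wide in y, spans x = -36 to 28 on an upright wall at x = 18 to 28; under it is free room but for a 5 thick foot. The notch is a slot 16 wide in the plate along x, open (flared) to the rest's own -x
- notch (a point): the parking place: on the centre line of the notch, level with the plate's top, axes as the pin rest: x points into the notch; mouth at x = -36, straight slot from x = -22 to its back wall at x = 8. The 10 thick neck passes through the slot; the 20 thick shank and 34 collar do not. A pin parked home has its origin at x = 0 to 3, y within 3, z = 0 in this frame
- shuttle (a joint): travel of the shuttle in m: 0 closed (locked under the press head), 0.08 fully out at its stop; it slides along the jig's -y, needs about 2 N and stays where it is left
- shuttle_knob (a point): centre of the top of the shuttle's black knob: upright cylinder of diameter 24, 34 tall, top 76 above the table, on an 8 tall stem on the white shuttle plate (top 34 above the table). It moves with the shuttle; axes as the jig
- cup: loose orange plastic cup, diameter 72, 90 high, standing; origin under its centre. Bystander
- screwdriver: loose screwdriver lying on the table; origin near its middle. Bystander
- ring_tin: loose small brass-coloured tin, diameter 38, 34 high, standing on the far right corner of the jig's base plate; origin under its centre. Bystander
Things that resemble listed ones, but are neither listed nor needed, are in the scene too. Of the things that look like the lock_pin, the smallest one is meant.

How it is judged (in metres and radians):
On the way, in this order (a step that is already met when the one before it is completed fails the run):
1. the lock pin is drawn clear of its bore, upward (z of lock_pin in the frame of bore above 0.047 m and value of joint shuttle below 0.012 m), for 0.05 s.
2. the pin is parked home in the notch and let go, before the shuttle is slid out (x of lock_pin in the frame of notch between -0.007 and 0.006 m and y of lock_pin in the frame of notch between -0.005 and 0.005 m and z of lock_pin in the frame of notch between -0.003 and 0.004 m and angle between lock_pin's own z axis and vertical below 0.15 rad and contact force between lock_pin and the fingers below 0.05 N and linear speed of lock_pin below 0.02 m/s and value of joint shuttle below 0.03 m), for 0.2 s.
3. the shuttle is slid out to its stop (value of joint shuttle above 0.072 m), for 0.1 s.
At the end, for the whole second after the job is handed in: The pin hangs released and at rest in the notch: its origin within -7 to +6 mm along the notch, 5 mm across it and -3 to +4 mm in height of the notch point, tilted less than 0.15 rad; the shuttle is at rest at 72 mm or more of its 80 mm travel (x of lock_pin in the frame of notch between -0.007 and 0.006 m and y of lock_pin in the frame of notch between -0.005 and 0.005 m and z of lock_pin in the frame of notch between -0.003 and 0.004 m and angle between lock_pin's own z axis and vertical below 0.15 rad and contact force between lock_pin and the fingers below 0.05 N and linear speed of lock_pin below 0.02 m/s and value of joint shuttle above 0.072 m and velocity of joint shuttle between -0.01 and 0.01 m/s); the robot touches nothing.
It fails at once if a bystander (cup, screwdriver or ring tin) is moved by more than 30 mm (distance of any of cup, screwdriver, ring_tin from where it was at the start of the episode above 0.03 m).
It also fails if it takes over 54 s, if anything falls off the work surface, if the arm or the gripper's body presses on something with over 40 N, if the wrist force passes 120 N, or if a joint passes its speed limit or range.

## Working session

There is one attempt and no reset: what is moved stays moved. The work goes in short steps, Python scripts to look and compute and a shell command to move; the robot and the scene stay as the last step left them, time stands still between calls to the robot, and variables do not carry over. Pictures are saved under pics/ and viewed, at most 10 in all, crops included, and the job is handed in when it is done.

```bash
mkdir -p pics
cat > h.py <<'E'
import numpy as np, cv2
from station import ctrl
def snap(n,f):
    ci=ctrl.camera_info(n); im,d=ctrl.read_camera(n)
    cv2.imwrite(f'pics/{f}.png',im); np.savez(f'pics/{f}.npz',d=d,im=im,**{k:np.array(ci[k]) for k in('fx','fy','cx','cy','k1','R','t')}); return im,d
def ray(c,u,v):
    K=np.array([[c['fx'],0,c['cx']],[0,c['fy'],c['cy']],[0,0,1.]],float)
    p=cv2.undistortPoints(np.array([[[u,v]]],float),K,np.array([float(c['k1']),0,0,0]))[0,0]
    return np.array([p[0],p[1],1.])
def pz(c,u,v,z):  # at world height z
    R,t=c['R'],c['t'].ravel(); o=-R.T@t; r=R.T@ray(c,u,v); return o+r*(z-o[2])/r[2]
def pd(c,u,v):  # by depth
    d=np.median(c['d'][int(v)-1:int(v)+2,int(u)-1:int(u)+2]); R,t=c['R'],c['t'].ravel(); return R.T@(ray(c,u,v)*d-t)
E
python3 - <<'E'
from h import *
a,_=snap('top','top0'); b,_=snap('side','side0')
cv2.imwrite('pics/top0b.png',cv2.resize(a,(800,600),interpolation=cv2.INTER_CUBIC))
cv2.imwrite('pics/side0b.png',cv2.resize(b,(800,600),interpolation=cv2.INTER_CUBIC))
s=ctrl.get_state(); print(s['time_s'],s['tool_pos'],s['ee_rot'],s['grip_width'],s['qpos'])
E
```

```text
0.1 [224.60509359 582.93208573 230.80450713] [-5.74415393e-01 -3.08846093e+00  1.52955543e-03] 85.42010115276453 [-1.27322028  0.52193027 -0.03636824  1.59993243  0.02115789  1.02109999
 -0.11279901]
```

View pics/top0b.png

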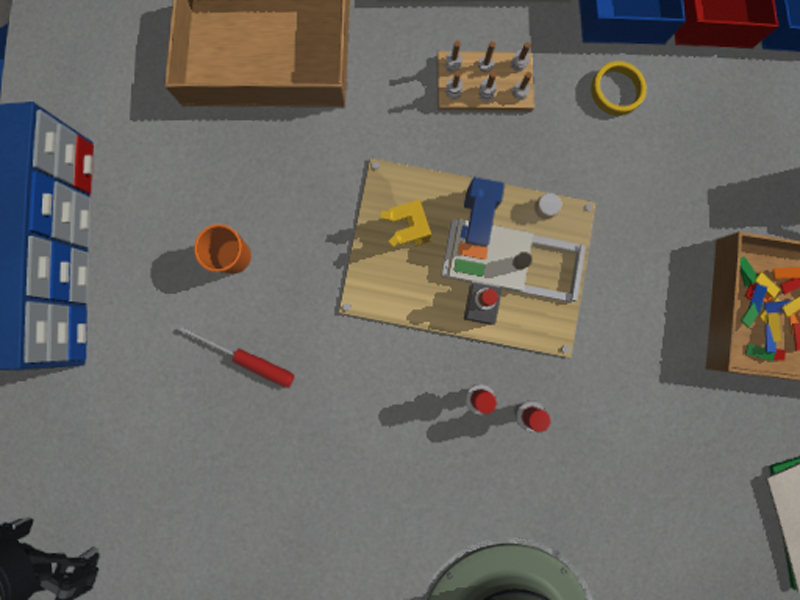

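View pics/side0b.png

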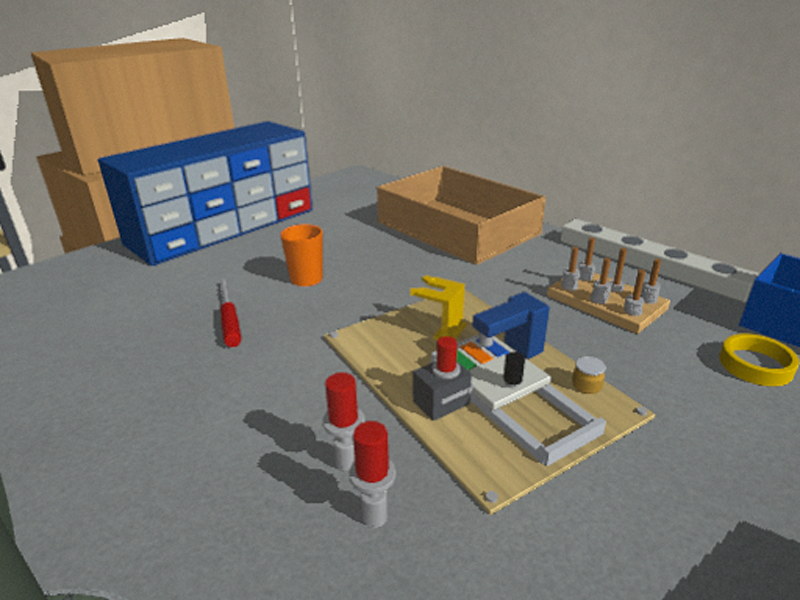

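The top view shows the jig with its locked pin at about (488,297), the clevis, and the knob at (522,260). The yellow rest is at (405,222), with its notch open to the left. The two red-handled pins at (483,400) and (536,417) are larger decoys. I'll enlarge this area to measure it.

Run:
```python
from h import *
c=dict(np.load('pics/top0.npz')); im=c['im']
cv2.imwrite('pics/crop1.png',cv2.resize(im[95:235,210:390],(800,622),interpolation=cv2.INTER_CUBIC)[:600])
print(-c['R'].T@c['t'].ravel(), c['R'].round(2), c['fx'])
s=1/1.5625
for n,(u,v),z in [('TL',(371,159),8),('TR',(596,203),8),('BR',(571,357),8),('BL',(338,314),8)]: print(n,pz(c,u*s,v*s,z).round(1),pd(c,u*s,v*s).round(1))
# red blobs
hsv=cv2.cvtColor(im,cv2.COLOR_BGR2HSV)
m=(((hsv[...,0]<8)|(hsv[...,0]>172))&(hsv[...,1]>150)&(hsv[...,2]>90)).astype(np.uint8)
n,l,st,ce=cv2.connectedComponentsWithStats(m)
for i in range(1,n):
    if st[i,4]>30 and 250<ce[i,0]<400 and 150<ce[i,1]<300: print(ce[i],st[i],pd(c,*ce[i]).round(1))
```

```text
[462.22118562 171.34910135 938.56584554] [[-0.02 -1.    0.  ]
 [-1.    0.02 -0.09]
 [ 0.09 -0.01 -1.  ]] 373.5663275569214
TL [761.3 202.2   8. ] [763.6 202.5   1. ]
TR [ 682.4 -167.3    8. ] [ 683.9 -169.6    1.8]
BR [ 431.3 -113.2    8. ] [ 431.1 -115.1    1.8]
BL [508.  258.8   8. ] [5.084e+02 2.596e+02 1.000e-01]
[313.07692308 189.67948718] [308 185  11  10  78] [524.7  31.5  99.5]
[310.22068966 257.24137931] [304 250  13  15 145] [375.5  45.4 118.6]
[344.81690141 268.72535211] [339 262  13  14 142] [348.3 -30.2 119.1]
```

View pics/crop1.png

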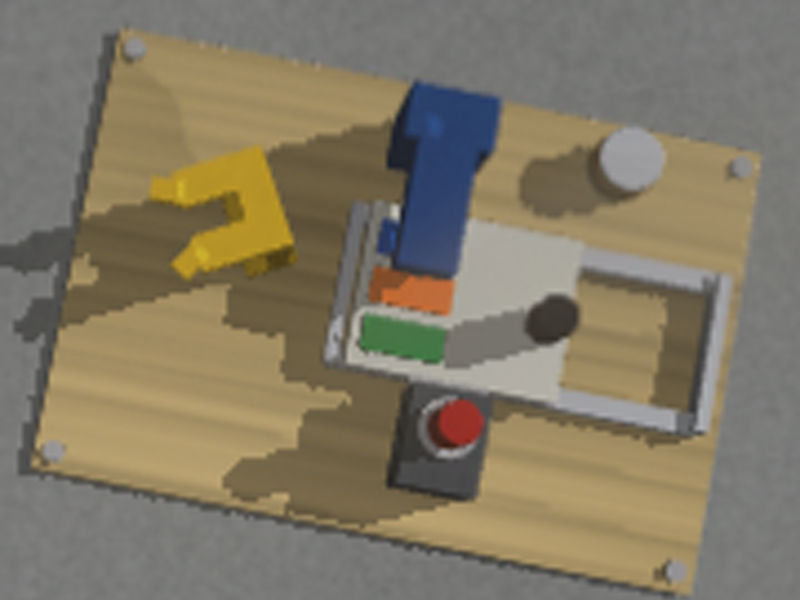

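The crop shows the rest plate with prong tips at about (162,190) and (187,268). The back edge of its wall runs from (262,150) to (293,243). The slot back is at about (242,203), the pin handle is at (460,423) and the knob top is at (553,318).

Run:
```python
from h import *
c=dict(np.load('pics/top0.npz')); im=c['im']
f=lambda x,y:(210+(x+.5)/4.444-.5,95+(y+.5)/4.444-.5)
for n,p,z in [('tip1',(152,187),78),('tip2',(183,275),78),('wallA',(262,148),78),('wallB',(294,243),78),('slotback1',(240,190),78),('slotback2',(247,215),78),('slotU',(190,207),78),('slotL',(205,238),78),('knob',(557,316),76),('collar',(452,428),61),('tin',(632,160),42),('clev1',(405,385),56),('clev2',(493,393),56),('clev3',(475,500),56),('clev4',(389,487),56),('armtip',(425,272),85),('armtipR',(455,275),85)]:
    print(n,pz(c,*f(*p),z).round(1),pd(c,*f(*p)).round(1))
hsv=cv2.cvtColor(im,cv2.COLOR_BGR2HSV)
m=(abs(hsv[...,0].astype(int)-24)<5)&(hsv[...,1]>200)
P=[pd(c,u,v) for v,u in zip(*np.where(m)) if 235<u<285 and 120<v<165]
P=np.array(P);P=P[abs(P[:,2]-78)<6]; print(len(P),np.median(P[:,2]))
print(cv2.minAreaRect(P[:,:2].astype(np.float32)))
print('cup',pd(c,222/1.5625,250/1.5625))
```

```text
tip1 [654.  186.2  78. ] [669.2 187.4   9.4]
tip2 [606.7 170.7  78. ] [606.9 170.7  76.3]
wallA [673.9 127.7  78. ] [690.6 124.2  10.1]
wallB [622.6 112.1  78. ] [623.5 111.8  73.3]
slotback1 [651.5 139.8  78. ] [651.5 139.8  77.9]
slotback2 [638.  136.4  78. ] [637.9 136.5  78.3]
slotU [642.8 166.4  78. ] [643.3 166.4  75.7]
slotL [626.1 158.8  78. ] [626.  158.8  78.6]
knob [581.7 -26.1  76. ] [581.6 -25.9  76.8]
collar [524.7  29.3  61. ] [522.1  35.3  97.9]
tin [673.2 -79.9  42. ] [673.  -79.6  43. ]
clev1 [548.6  53.   56. ] [553.1  46.9  10.1]
clev2 [543.4   5.7  56. ] [545.3   1.9  35.3]
clev3 [486.3  17.4  56. ] [487.6   9.1   8.6]
clev4 [494.2  63.2  56. ] [495.9  57.7  10.6]
armtip [604.8  44.5  85. ] [605.2  44.2  82.5]
armtipR [603.   28.9  85. ] [603.2  28.6  83.4]
229 78.48143647266727
((639.8783569335938, 149.91278076171875), (51.598567962646484, 58.3874626159668), 16.025049209594727)
cup [615.80103834 447.47841712   5.7793771 ]
```

```bash
cat >> h.py <<'E'
from scipy.spatial.transform import Rotation as Ro
def shift(x,y,z,p0=None):
    s=ctrl.get_state(); R=Ro.from_rotvec(s['ee_rot']).as_matrix(); p=np.array(s['tool_pos'] if p0 is None else p0)
    return (R.T@(np.array([x,y,z])-p)/1000).round(4)
E
python3 - <<'E'
from h import *
s=ctrl.get_state(); R=Ro.from_rotvec(s['ee_rot']).as_matrix(); print(R.round(3)); print(shift(540,40,260), shift(525,29.5,200))
ci=ctrl.camera_info('wrist'); Rc,t=np.array(ci['R']),np.array(ci['t']); o=-Rc.T@t; print('cam in tool',R.T@(o-s['tool_pos']),(R.T@Rc.T).round(2),ci['fx'])
E
```

```text
[[-0.933  0.36  -0.   ]
 [ 0.36   0.933 -0.001]
 [-0.    -0.001 -1.   ]]
[-0.4895 -0.3933 -0.0288] [-0.4793 -0.4084  0.0312]
cam in tool [  79.10961188   -0.29629022 -142.21700473] [[ 0.   -0.95 -0.31]
 [ 1.    0.   -0.  ]
 [ 0.   -0.31  0.95]] 271.5144574254029
```

```bash
python3 -m pendant '[[[0,0,0],[-0.05,-0.04,-0.03],-1],[[0,0,0],[-0.1,-0.08,-0.03],-1],[[0,0,0],[-0.145,-0.12,-0.03],-1],[[0,0,0],[-0.19,-0.155,-0.03],-1],[[0,0,0],[-0.24,-0.195,-0.03],-1],[[0,0,0],[-0.29,-0.235,-0.03],-1],[[0,0,0],[-0.34,-0.275,-0.03],-1],[[0,0,0],[-0.39,-0.315,-0.03],-1],[[0,0,0],[-0.44,-0.355,-0.03],-1],[[0,0,0],[-0.47,-0.38,-0.03],-1],[[0,0,0],[-0.49,-0.393,-0.03],-1],[[0,0,0],[-0.49,-0.393,-0.03],-1]]' 40
python3 -m pendant '[[[0,0,0],[0,0,0],-1],[[0,0,0],[0,0,0],-1],[[0,0,0],[0,0,0],-1]]'
python3 - <<'E'
from h import *
s=ctrl.get_state(); print(s['time_s'],s['tool_pos'],s['ee_rot'],s['wrist_force'],s['qpos'])
a,_=snap('wrist','w1'); cv2.imwrite('pics/w1b.png',cv2.resize(a,(800,600),interpolation=cv2.INTER_CUBIC))
E
```

```text
time_s: 1.6
tool_pos: [541.0, 38.6, 260.9]
ee_rot: [-0.579, -3.087, 0.001]
wrist_force: [-0.9, 0.1, -0.6]
grip_width: 85.3
grip_force: 0.0
time_s: 1.98
tool_pos: [540.4, 41.0, 261.4]
ee_rot: [0.573, 3.089, 0.0]
wrist_force: [0.5, -0.3, -0.9]
grip_width: 85.4
grip_force: 0.0
1.975 [540.42920374  40.97150152 261.40635537] [5.72843212e-01 3.08889221e+00 2.98020108e-04] [ 0.48016305 -0.27777879 -0.85476505] [-0.33029907  0.36104216  0.1915258   1.79320334 -0.08046865  0.99479264
  1.09709839]
```

View pics/w1b.png

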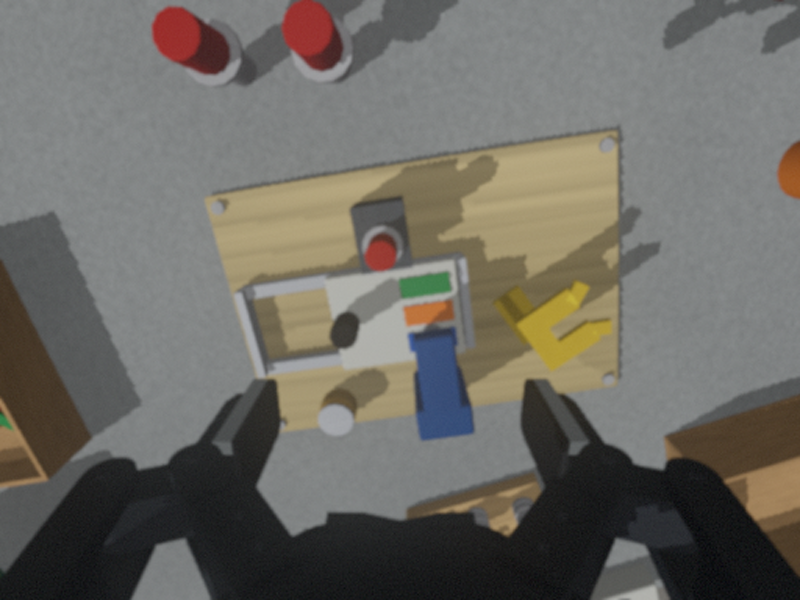

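The wrist view shows the lock pin handle top at (381,254), the knob at (345,328), and the rest plate at (555,330) with its slot open to the right. I'll cross-check these points in this view.

Run:
```python
from h import *
for nm,reg in [('w1',((225,265),(140,185))),('top0',((300,325),(180,200)))]:
    c=dict(np.load(f'pics/{nm}.npz')); im=c['im']; hsv=cv2.cvtColor(im,cv2.COLOR_BGR2HSV)
    def cloud(m,u0,u1,v0,v1):
        return np.array([pd(c,u,v) for v,u in zip(*np.where(m)) if u0<=u<u1 and v0<=v<v1])
    red=((hsv[...,0]<8)|(hsv[...,0]>172))&(hsv[...,1]>150)&(hsv[...,2]>60)
    P=cloud(red,*reg[0],*reg[1]); T=P[P[:,2]>96]; print(nm,'pin',len(P),len(T),T.mean(0).round(1),cv2.minEnclosingCircle(T[:,:2].astype(np.float32)))
    yel=(abs(hsv[...,0].astype(int)-24)<5)&(hsv[...,1]>190)&(hsv[...,2]>120)
    P=cloud(yel,*((310,400,175,245) if nm=='w1' else (235,285,120,165)));T=P[abs(P[:,2]-78)<3.5]
    print('rest',len(T),np.median(T[:,2]),cv2.minAreaRect(T[:,:2].astype(np.float32)))
    for th in np.radians([14,15,16,17,18,19]):
        y=np.array([np.cos(th),np.sin(th)]); x=np.array([np.sin(th),-np.cos(th)])
        a,b=T[:,:2]@x,T[:,:2]@y; q=lambda k:np.percentile(k,[0.5,99.5])
        print(np.degrees(th).round(),'ext',np.ptp(q(a)).round(1),np.ptp(q(b)).round(1),'notch',(x*(q(a)[1]-28)+y*q(b).mean()).round(1))
c=dict(np.load('pics/w1.npz'))
for n,p,z in [('pintop',(380,256),99),('knobtop',(344,331),76),('slotbackmid',(556,331),78),('tips1',(612,326),78),('tips2',(589,287),78),('wallA',(554,371),78),('wallB',(518,318),78)]:
    print(n,pz(c,p[0]/1.5625,p[1]/1.5625,z).round(1),pd(c,p[0]/1.5625,p[1]/1.5625).round(1))
im=c['im'];cv2.imwrite('pics/crop2.png',cv2.resize(im[155:255,215:400],(800,432),interpolation=cv2.INTER_CUBIC))
```

```text
w1 pin 264 261 [523.9  31.6  98.7] ((523.9682006835938, 31.50175666809082), 10.638482093811035)Traceback (most recent call last):
  File "<stdin>", line 9, in <module>
IndexError: too many indices for array: array is 1-dimensional, but 2 were indexed
```

Run:
```python
from h import *
for nm,g in [('w1',(310,400,175,245)),('top0',(235,285,120,165))]:
    c=dict(np.load(f'pics/{nm}.npz')); hsv=cv2.cvtColor(c['im'],cv2.COLOR_BGR2HSV)
    if nm=='w1': print(hsv[212,347],pd(c,347,212))
    m=(hsv[...,1]>150)&(abs(hsv[...,0].astype(int)-25)<8)
    P=np.array([pd(c,u,v) for v,u in zip(*np.where(m)) if g[0]<=u<g[1] and g[2]<=v<g[3]])
    T=P[abs(P[:,2]-78)<4]
    print(nm,len(P),len(T),np.median(T[:,2]),cv2.minAreaRect(T[:,:2].astype(np.float32)))
    for d in [14,16,18,20]:
        th=np.radians(d); y=np.array([np.cos(th),np.sin(th)]); x=np.array([np.sin(th),-np.cos(th)])
        a,b=T[:,:2]@x,T[:,:2]@y; q=lambda k:np.percentile(k,[0.3,99.7])
        print(d,'ext',np.ptp(q(a)).round(1),np.ptp(q(b)).round(1),'notch',(x*(q(a)[1]-28)+y*q(b).mean()).round(1),(x*(q(a)[0]+36)+y*q(b).mean()).round(1))
c=dict(np.load('pics/w1.npz'))
for n,p,z in [('knobtop',(344,331),76),('slotbackmid',(556,331),78),('tips1',(612,326),78),('tips2',(589,287),78),('wallA',(554,371),78),('wallB',(518,318),78)]:
    print(n,pz(c,p[0]/1.5625,p[1]/1.5625,z).round(1),pd(c,p[0]/1.5625,p[1]/1.5625).round(1))
im=c['im'];cv2.imwrite('pics/crop2.png',cv2.resize(im[165:255,300:410],(733,600),interpolation=cv2.INTER_CUBIC))
```

```text
[ 24 180 177] [636.92107192 131.14168146  77.36323985]
w1 1840 1446 77.50748598786159 ((639.1156005859375, 150.3013458251953), (56.144927978515625, 63.238494873046875), 16.736766815185547)
14 ext 63.4 56.6 notch [640.3 146.4] [640.5 145.8]
16 ext 62.2 55.6 notch [640.1 147. ] [640.6 145.2]
18 ext 61.9 55.9 notch [639.6 147.3] [640.2 145.3]
20 ext 62.3 56.9 notch [639.5 147. ] [640.1 145.3]
top0 577 487 78.38898442131224 ((640.2131958007812, 150.99917602539062), (56.06563186645508, 63.26170349121094), 17.303770065307617)
14 ext 63.1 57.4 notch [641.2 147. ] [641.4 146.1]
16 ext 62.6 56.2 notch [641.1 147.4] [641.5 146.1]
18 ext 62.6 55.6 notch [641.2 147.4] [641.7 146.1]
20 ext 63.8 56.1 notch [641.4 146.9] [641.5 146.7]
knobtop [577.8 -23.7  76. ] [577.9 -23.8  75.7]
slotbackmid [640.6 142.   78. ] [678.1 157.7   7.9]
tips1 [653.4 187.5  78. ] [653.8 187.8  77.3]
tips2 [612.8 176.8  78. ] [643.8 199.7   9. ]
wallA [676.5 131.2  78. ] [721.9 144.6   7.6]
wallB [617.8 115.3  78. ] [621.3 116.3  70.6]
```

View pics/crop2.png

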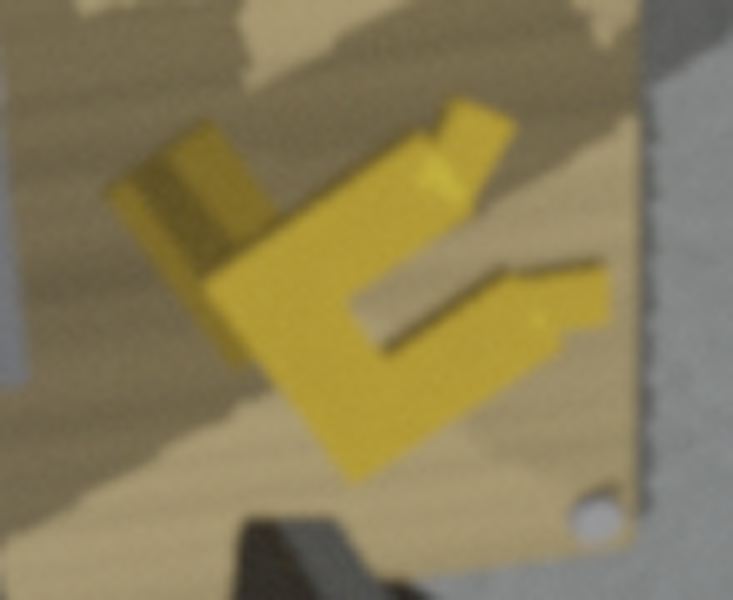

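The notch is at about (640.6,146.5), with its x axis along (0.29,-0.956). The pin is at about (524.3,31.3) and its handle top measures z 99, as it should. I'll go down over the pin and grip it.

```bash
python3 -m pendant '[[[0,0,0],[0.012,-0.014,0.03],-1],[[0,0,0],[0.012,-0.014,0.08],-1],[[0,0,0],[0.012,-0.014,0.13],-1],[[0,0,0],[0.012,-0.014,0.165],-1],[[0,0,0],[0.012,-0.014,0.185],-1],[[0,0,0],[0.012,-0.014,0.197],-1],[[0,0,0],[0.012,-0.014,0.197],-1],[[0,0,0],[0.012,-0.014,0.197],-1]]' 40
python3 -m pendant '[[[0,0,0],[0,0,0],0.2],[[0,0,0],[0,0,0],0.2],[[0,0,0],[0,0,0],1],[[0,0,0],[0,0,0],1],[[0,0,0],[0,0,0],1],[[0,0,0],[0,0,0],1],[[0,0,0],[0,0,0],1],[[0,0,0],[0,0,0],1]]' 40
python3 - <<'E'
from h import *
s=ctrl.get_state(); print(s['time_s'],s['tool_pos'],s['wrist_force'],s['ft_torque'])
E
```

```text
time_s: 3.02
tool_pos: [524.9, 31.6, 65.1]
ee_rot: [0.574, 3.088, 0.001]
wrist_force: [0.0, 0.8, 0.3]
grip_width: 85.4
grip_force: 0.0
time_s: 4.03
tool_pos: [524.5, 31.5, 64.6]
ee_rot: [0.575, 3.088, 0.0]
wrist_force: [-1.1, -0.4, 5.7]
grip_width: 23.0
grip_force: 38.9
4.025 [524.4650138   31.46448003  64.56791094] [-1.09716958 -0.41043129  5.66075253] [-0.04686328  0.3056828  -0.01267043]
```

```bash
python3 -m pendant '[[[0,0,0],[0,0,-0.005],1],[[0,0,0],[0,0,-0.012],1],[[0,0,0],[0,0,-0.022],1],[[0,0,0],[0,0,-0.034],1],[[0,0,0],[0,0,-0.046],1],[[0,0,0],[0,0,-0.058],1],[[0,0,0],[0,0,-0.07],1],[[0,0,0],[0,0,-0.08],1],[[0,0,0],[0,0,-0.085],1],[[0,0,0],[0,0,-0.085],1]]' 40
python3 -m pendant '[[[0,0,0],[-0.002,0.015,0],1],[[0,0,0],[-0.008,0.05,0],1],[[0,0,0],[-0.014,0.09,0],1],[[0,0,0],[-0.02,0.13,0],1],[[0,0,0],[-0.025,0.17,0],1],[[0,0,0],[-0.028,0.19,0],1],[[0,0,0],[-0.029,0.198,0],1],[[0,0,0],[-0.029,0.198,0],1],[[0,0,0],[-0.029,0.198,0],1]]' 40
python3 - <<'E'
from h import *
s=ctrl.get_state(); print(s['time_s'],s['tool_pos'],s['ee_rot'],s['wrist_force'],s['ft_torque'])
a,_=snap('wrist','w2'); cv2.imwrite('pics/w2b.png',cv2.resize(a,(800,600),interpolation=cv2.INTER_CUBIC))
b,_=snap('side','s2'); cv2.imwrite('pics/s2b.png',cv2.resize(b[150:330,190:430],(800,600),interpolation=cv2.INTER_CUBIC))
E
```

```text
time_s: 5.28
tool_pos: [524.5, 31.6, 149.5]
ee_rot: [0.574, 3.088, 0.0]
wrist_force: [-0.4, 0.1, -1.4]
grip_width: 23.1
grip_force: 39.2
time_s: 6.4
tool_pos: [622.5, 204.9, 149.3]
ee_rot: [-0.576, -3.088, 0.001]
wrist_force: [0.2, -0.6, -0.6]
grip_width: 23.4
grip_force: 39.3
6.4 [622.45998123 204.88641649 149.26541098] [-5.76036148e-01 -3.08812967e+00  8.69172419e-04] [ 0.16877343 -0.57106339 -0.63773806] [-0.03936314  0.06138697 -0.02229786]
```

View pics/w2b.png

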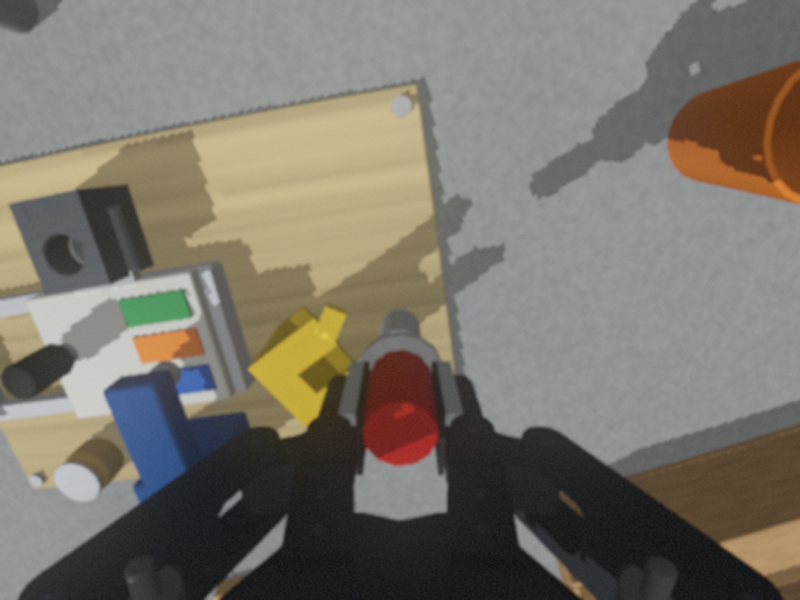

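View pics/s2b.png

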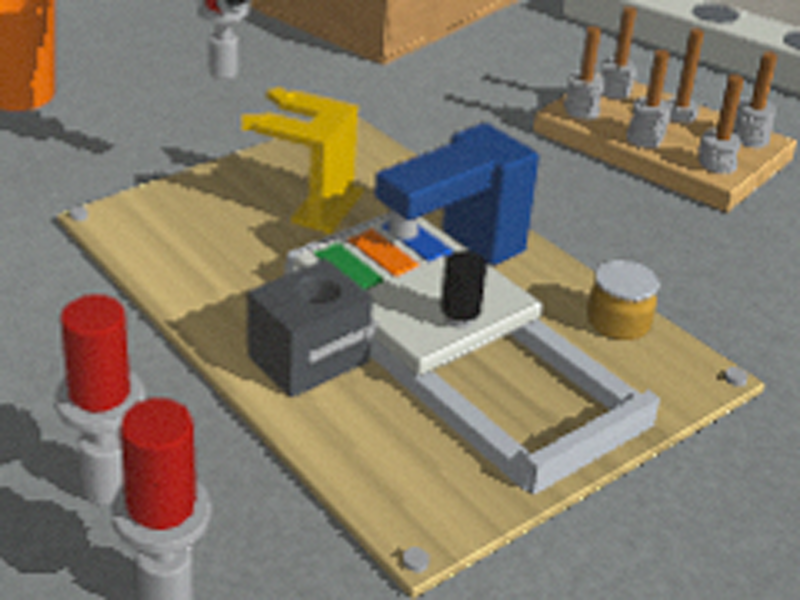

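The pin hangs upright in the grip and the bore is empty. I'll lower it beside the notch mouth and slide it in, checking forces on the way.

```bash
python3 -m pendant '[[[0,0,0],[0,0,0.015],1],[[0,0,0],[0,0,0.035],1],[[0,0,0],[0,0,0.05],1],[[0,0,0],[0,0,0.057],1],[[0,0,0],[0,0,0.057],1],[[0,0,0],[0,0,0.057],1]]' 40
python3 -m pendant '[[[0,0,0],[-0.004,-0.005,0],1],[[0,0,0],[-0.01,-0.0125,0],1],[[0,0,0],[-0.016,-0.0205,0],1],[[0,0,0],[-0.021,-0.0265,0],1],[[0,0,0],[-0.025,-0.0315,0],1],[[0,0,0],[-0.028,-0.0355,0],1],[[0,0,0],[-0.0305,-0.039,0],1],[[0,0,0],[-0.0305,-0.039,0],1]]' 40
python3 - <<'E'
from h import *
s=ctrl.get_state(); print(s['time_s'],s['tool_pos'],s['wrist_force'],s['ft_torque'])
p=s['tool_pos'][:2]-np.array([640.6,146.5]); print('notch x,y',p@[.292,-.956],p@[.956,.292])
b,_=snap('side','s3'); cv2.imwrite('pics/s3b.png',cv2.resize(b[150:240,230:350],(800,600),interpolation=cv2.INTER_CUBIC))
E
```

```text
time_s: 7.25
tool_pos: [623.0, 205.9, 92.8]
ee_rot: [0.574, 3.088, 0.001]
wrist_force: [0.2, 0.1, -1.6]
grip_width: 23.1
grip_force: 39.3
time_s: 8.25
tool_pos: [637.2, 158.2, 92.3]
ee_rot: [-0.575, -3.088, 0.0]
wrist_force: [-0.9, -0.4, -0.8]
grip_width: 23.0
grip_force: 39.3
8.25 [637.16825559 158.19367403  92.28584172] [-0.90833305 -0.42870285 -0.79995934] [-0.05072594 -0.02428264 -0.00428894]
notch x,y -12.181221741968377 0.13380515828316764
```

View pics/s3b.png

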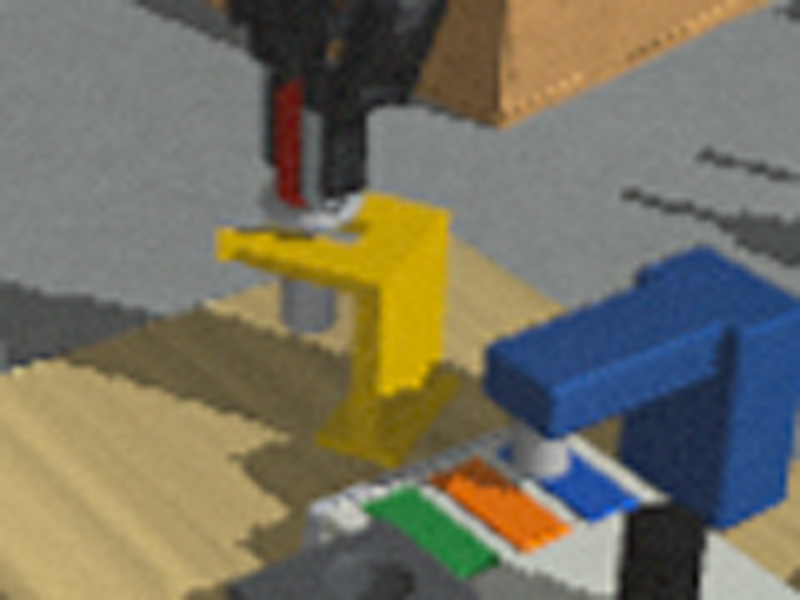

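The side view shows the neck in the slot, with the collar above the plate at (310,210) and the shank below it at (308,305). I'll push it to the back.

```bash
python3 -m pendant '[[[0,0,0],[-0.002,-0.0025,0],1],[[0,0,0],[-0.004,-0.005,0],1],[[0,0,0],[-0.006,-0.0075,0],1],[[0,0,0],[-0.0075,-0.0095,0],1],[[0,0,0],[-0.0085,-0.011,0],1],[[0,0,0],[-0.0085,-0.011,0],1],[[0,0,0],[-0.0085,-0.011,0],1]]' 40
python3 -m pendant '[[[0,0,0],[-0.0006,-0.0008,0],1],[[0,0,0],[-0.0012,-0.0016,0],1],[[0,0,0],[-0.0012,-0.0016,0],1]]' 40
```

```text
time_s: 9.18
tool_pos: [641.1, 145.3, 92.3]
ee_rot: [-0.574, -3.089, -0.0]
wrist_force: [0.2, -0.4, -1.3]
grip_width: 22.8
grip_force: 39.3
time_s: 9.55
tool_pos: [641.5, 144.1, 92.3]
ee_rot: [-0.574, -3.088, -0.001]
wrist_force: [-1.1, 4.3, -1.0]
grip_width: 23.4
grip_force: 39.3
```

The 4.3 N along +y means it touches the back wall. I'll back off about 1.5 mm and lower.

```bash
python3 -m pendant '[[[0,0,0],[0.001,0.0012,0],1],[[0,0,0],[0.001,0.0012,0.002],1],[[0,0,0],[0.001,0.0012,0.004],1],[[0,0,0],[0.001,0.0012,0.005],1],[[0,0,0],[0.001,0.0012,0.0055],1],[[0,0,0],[0.001,0.0012,0.0055],1]]' 40
python3 -m pendant '[[[0,0,0],[0,0,0.0005],1],[[0,0,0],[0,0,0.001],1],[[0,0,0],[0,0,0.001],1]]' 40
```

```text
time_s: 10.3
tool_pos: [641.2, 144.7, 86.8]
ee_rot: [0.575, 3.089, -0.0]
wrist_force: [-0.8, -0.6, -1.7]
grip_width: 23.2
grip_force: 39.4
time_s: 10.68
tool_pos: [641.2, 144.7, 86.6]
ee_rot: [0.575, 3.088, 0.0]
wrist_force: [-4.3, -0.5, 10.8]
grip_width: 22.9
grip_force: 40.7
```

```bash
python3 -m pendant '[[[0,0,0],[0,0,-0.0006],1],[[0,0,0],[0,0,-0.0006],1],[[0,0,0],[0,0,-0.0006],0.4],[[0,0,0],[0,0,-0.0006],0.2],[[0,0,0],[0,0,-0.0006],0],[[0,0,0],[0,0,-0.0006],0],[[0,0,0],[0,0,-0.0006],-0.1],[[0,0,0],[0,0,-0.0006],-0.1]]' 40
python3 -m pendant '[[[0,0,0],[0,0,-0.01],-0.1],[[0,0,0],[0,0,-0.03],-0.1],[[0,0,0],[0,0,-0.06],-0.1],[[0,0,0],[0,0,-0.08],-0.1],[[0,0,0],[0,0,-0.09],-0.1],[[0,0,0],[0,0,-0.09],-0.1]]' 40
python3 - <<'E'
from h import *
s=ctrl.get_state(); print(s['time_s'],s['tool_pos'],s['wrist_force'],s['grip_width'])
a,_=snap('wrist','w4');b,_=snap('side','s4'); 
cv2.imwrite('pics/j4.png',np.hstack([cv2.resize(b[140:240,220:340],(480,400)),cv2.resize(a[100:340,160:352],(320,400))]))
c=dict(np.load('pics/w4.npz')); hsv=cv2.cvtColor(c['im'],cv2.COLOR_BGR2HSV)
red=((hsv[...,0]<8)|(hsv[...,0]>172))&(hsv[...,1]>150)&(hsv[...,2]>60)
P=np.array([pd(c,u,v) for v,u in zip(*np.where(red))]); T=P[(np.hypot(P[:,0]-641,P[:,1]-146)<30)]; print(len(T),np.percentile(T[:,2],[5,50,95])); T=T[T[:,2]>115]
print(cv2.minEnclosingCircle(T[:,:2].astype(np.float32)),T.mean(0))
# knob
for nm in ('top0','w1'):
    c=dict(np.load(f'pics/{nm}.npz')); g=c['im'].max(2)
    P=np.array([pd(c,u,v) for v,u in zip(*np.where(g<75))]); T=P[(np.hypot(P[:,0]-580,P[:,1]+25)<25)&(abs(P[:,2]-76)<4)]; print(nm,len(T),cv2.minEnclosingCircle(T[:,:2].astype(np.float32)))
E
```

```text
time_s: 11.68
tool_pos: [641.1, 144.8, 86.4]
ee_rot: [0.575, 3.089, 0.0]
wrist_force: [-0.3, 0.3, -0.4]
grip_width: 46.9
grip_force: 0.0
time_s: 12.42
tool_pos: [641.4, 144.8, 177.3]
ee_rot: [0.574, 3.087, 0.001]
wrist_force: [0.3, -0.1, -0.7]
grip_width: 46.9
grip_force: 0.0
12.425 [641.3973655  144.80376536 177.34301381] [ 0.33334334 -0.14178834 -0.66396422] 46.855962459542006
577 [119.55198159 120.48167096 120.96823231]
((640.4837036132812, 144.32754516601562), 11.18508529663086) [640.06781521 144.63548398 120.43083655]
top0 64 ((581.1165771484375, -26.256473541259766), 10.46873950958252)
w1 192 ((580.463623046875, -26.780899047851562), 11.00710678100586)
  return _methods._mean(a, axis=axis, dtype=dtype,
  ret = ret.dtype.type(ret / rcount)
```

View pics/j4.png

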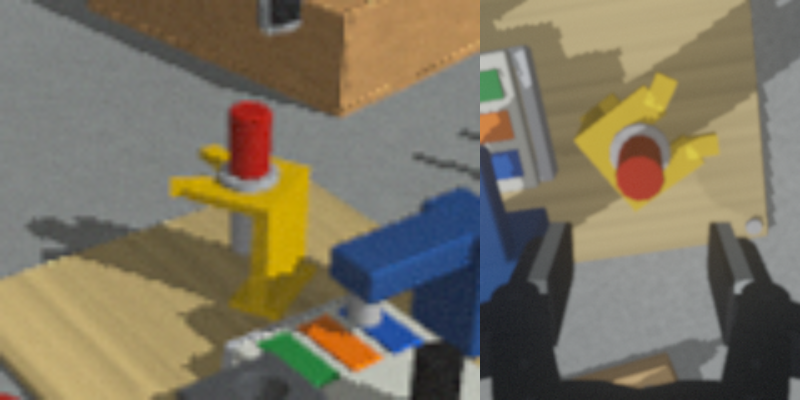

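The pin is parked. Its handle top is level at z 120.5 and it stands upright at about (640.5,144.3), with the fingers clear. Next is the knob at about (580.8,-26.5).

```bash
python3 -m pendant '[[[0,0,0],[-0.001,-0.03,0],-0.1],[[0,0,0],[-0.002,-0.08,0],-0.1],[[0,0,0],[-0.004,-0.13,0],-0.1],[[0,0,0],[-0.005,-0.165,0],-0.1],[[0,0,0],[-0.005,-0.181,0],-0.1],[[0,0,0],[-0.005,-0.181,0.02],-0.1],[[0,0,0],[-0.005,-0.181,0.06],-0.1],[[0,0,0],[-0.005,-0.181,0.095],-0.1],[[0,0,0],[-0.005,-0.181,0.115],-0.1],[[0,0,0],[-0.005,-0.181,0.126],-0.1],[[0,0,0],[-0.005,-0.181,0.126],-0.1]]' 20
python3 -m pendant '[[[0,0,0],[0,0,0],0.3],[[0,0,0],[0,0,0],0.3],[[0,0,0],[0,0,0],0.3]]' 20
```

```text
time_s: 13.9
tool_pos: [580.5, -25.5, 49.9]
ee_rot: [-0.574, -3.088, 0.0]
wrist_force: [0.1, -0.9, 0.3]
grip_width: 47.1
grip_force: 0.0
time_s: 14.28
tool_pos: [581.0, -25.9, 50.9]
ee_rot: [0.574, 3.088, 0.0]
wrist_force: [-0.4, -0.6, -0.0]
grip_width: 30.1
grip_force: 0.0
```

```bash
python3 -m pendant '[[[0,0,0],[-0.001,-0.004,0],0.3],[[0,0,0],[-0.002,-0.012,0],0.3],[[0,0,0],[-0.0035,-0.022,0],0.3],[[0,0,0],[-0.005,-0.032,0],0.3],[[0,0,0],[-0.0067,-0.042,0],0.3],[[0,0,0],[-0.0083,-0.052,0],0.3],[[0,0,0],[-0.01,-0.062,0],0.3],[[0,0,0],[-0.0113,-0.07,0],0.3],[[0,0,0],[-0.012,-0.075,0],0.3],[[0,0,0],[-0.0125,-0.078,0],0.3],[[0,0,0],[-0.0125,-0.078,0],0.3]]' 20
python3 -m pendant '[[[0,0,0],[-0.0002,-0.0015,0],0.3],[[0,0,0],[-0.0005,-0.003,0],0.3],[[0,0,0],[-0.0007,-0.0045,0],0.3],[[0,0,0],[-0.0007,-0.0045,0],0.3]]' 20
```

```text
time_s: 15.65
tool_pos: [564.1, -103.4, 50.3]
ee_rot: [-0.575, -3.088, 0.0]
wrist_force: [0.1, -0.0, -0.2]
grip_width: 29.8
grip_force: 0.0
time_s: 16.15
tool_pos: [563.3, -107.7, 50.4]
ee_rot: [-0.574, -3.088, -0.0]
wrist_force: [0.2, 1.9, -1.1]
grip_width: 30.1
grip_force: 0.8
```

```bash
python3 -m pendant '[[[0,0,0],[-0.0002,-0.001,0],0.3],[[0,0,0],[-0.0003,-0.002,0],0.3],[[0,0,0],[-0.0003,-0.002,0],0.3]]' 20
```

```text
time_s: 16.52
tool_pos: [563.3, -107.9, 50.4]
ee_rot: [-0.572, -3.089, -0.003]
wrist_force: [1.5, 11.3, -0.8]
grip_width: 29.8
grip_force: 5.4
```

The tool has stopped with 11 N on it, so the shuttle is at its stop. I'll back off 3.5 mm, open the fingers, rise and check.

```bash
python3 -m pendant '[[[0,0,0],[0.0004,0.003,0],0.3],[[0,0,0],[0.0005,0.0035,0],0.3],[[0,0,0],[0.0005,0.0035,0],-0.1],[[0,0,0],[0.0005,0.0035,0],-0.1],[[0,0,0],[0.0005,0.0035,-0.02],-0.1],[[0,0,0],[0.0005,0.0035,-0.06],-0.1],[[0,0,0],[0.0005,0.0035,-0.11],-0.1],[[0,0,0],[0.0005,0.0035,-0.15],-0.1],[[0,0,0],[0.0005,0.0035,-0.16],-0.1],[[0,0,0],[0.0005,0.0035,-0.16],-0.1],[[0,0,0],[0.0005,0.0035,-0.16],-0.1]]' 20
python3 - <<'E'
from h import *
s=ctrl.get_state(); print(s['time_s'],s['tool_pos'],s['wrist_force'],s['grip_width'],abs(s['qvel']).max())
b,_=snap('side','s5'); a,_=snap('wrist','w5')
c=dict(np.load('pics/w5.npz')); g=c['im'].max(2)
P=np.array([pd(c,u,v) for v,u in zip(*np.where(g<75))]); T=P[(np.hypot(P[:,0]-564,P[:,1]+105)<30)&(abs(P[:,2]-76)<4)]
k=cv2.minEnclosingCircle(T[:,:2].astype(np.float32)); print(len(T),k,np.hypot(k[0][0]-580.8,k[0][1]+26.5))
cv2.imwrite('pics/j5.png',cv2.resize(b[140:340,220:440],(660,600)))
E
```

```text
time_s: 17.9
tool_pos: [563.1, -106.2, 209.1]
ee_rot: [-0.574, -3.087, 0.0]
wrist_force: [-0.6, -0.8, -0.4]
grip_width: 47.2
grip_force: 0.0
17.9 [ 563.11667684 -106.15039055  209.10415417] [-0.62918205 -0.79345674 -0.40467389] 47.153548023077306 0.004832547752313688
290 ((563.3345336914062, -104.82227325439453), 10.664393424987793) 80.24600302265944
  return _methods._mean(a, axis=axis, dtype=dtype,
  ret = ret.dtype.type(ret / rcount)
```

View pics/j5.png

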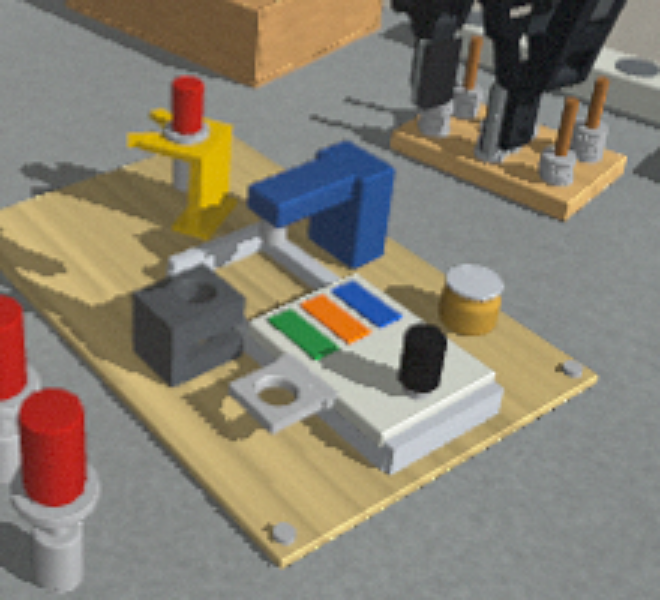

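The shuttle is out at its stop, with the knob moved 80.2 mm. The pin at (187,105) still hangs parked in the rest, and the robot is clear of everything.

```bash
python3 -c "
from station import ctrl
print(ctrl.finish_job())"
```

```text
the job is handed in; nothing more can be done
None
```

The lock pin is parked upright at the back of the notch and released, the shuttle is out at its stop (about 80 mm of travel), I didn't touch the cup, screwdriver or ring tin, and the job was handed in at about 18 s; no verdict came back.

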